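# Tip the draining tray flat and push it home in the loading cradle

## Task

The perforated steriliser tray has been left to drain, standing on its long side in the loading cradle with its mouth towards the robot. Push its upper edge so that it tips over away from the robot and lies flat on its bottom, mouth up, between the cradle's guides, and push it along until it sits squarely up against the end stop. Only push: do not grip, lift or carry the tray, and leave the other things on the bench where they are.

Things in the scene. Friction and masses are not known exactly. Their poses are not given: they have to be found in the camera images.
- cradle: Loading cradle fixed to the bench: metal plate 300 (x) by 250 (y) by 6 mm thick. Origin at the centre of its underside, on the bench; x runs along the guides from the open near end (x = -150 mm) to the end stop. Two side guides rise 16 mm above the plate, inner faces at y = +-112 mm. Its place and yaw (up to 0.4 rad) vary; it never moves during the work.
- cradle_stop (a point): Middle of the end stop's inner face, at the foot: cradle x = +130 mm, on the plate's top (6 mm above the bench). The stop rises 34 mm above the plate and spans the cradle. Axes as cradle.
- tray: Loose steel tray, perforated floor, 200 by 140 by 40 mm deep outside, 3 mm sheet, 0.22 to 0.41 kg (sliding takes 2 to 10 N), at first standing on a long side across the cradle (within 0.05 rad). Origin: centre of the wall it stands on, underside. While standing, z up (top at 140 mm), y along its length, x away from the robot: floor's outside at x = +20, mouth and rim at x = -20 mm. Flat, mouth up: x down, z to the stop.
- tray_center (a point): Centre of the tray's outer box, axes as tray: 70 mm above the plate when standing, 20 mm when flat. Flat, the wall it stood on is the near wall, 40 mm high, its outside 70 mm from this point. Home, this point is 70 mm short of the stop's face: 60 mm from the cradle's origin along the cradle's x.
- tray_foot (a point): Middle of the tray's lower far edge, about which it tips (tray x = +20 mm, z = 0); stays on the plate. The centre of mass lies about 10 mm from the floor's outside, so the tray topples towards the stop by itself once its top edge has been pushed some 22 mm. When flat, this is the middle of the near lower edge.
- bottle: Bystander: closed amber bottle, 60 mm across, 150 mm tall, standing beside the cradle on its left (+y); origin at the centre of its foot.
- cup: Bystander: open steel cup, 72 mm across the rim, 85 mm tall, standing beside the cradle on its right (-y); origin at the centre of its foot.
- screwdriver: Bystander: screwdriver lying on the bench to the right of the cradle's near end; origin under its middle.
- gasket: Bystander: flat black rubber ring, 100 mm outside, 76 mm inside, 10 mm thick, lying to the left of the cradle's far end; origin at the centre of its underside.

How it is judged:
By the outcome, as a careful person would: the job done as asked, in the order asked, and still so for the second after the job is handed in, with the robot touching nothing.
It also fails if it takes over 40 s, if anything falls off the work surface, if the arm or the gripper's body presses on something with over 40 N, if the wrist force passes 120 N, or if a joint passes its speed limit or range.

## Robot

A 7-joint arm with a two-finger parallel gripper is mounted at the origin on the work surface. World frame = base frame: x ahead of the robot, y to its left, z up, the work surface at z = 0. Lengths are in m, angles in degrees, forces in N, time in s.
With the tool pointing down it reaches from about 0.375 to 0.925 m from the base axis. Payload 3.1 kg.
Tool frame: the origin (TCP) lies at the very end of the fingers, on their centre line; the grasp point (between the pads) lies 19 mm behind it; z points along the fingers, x is the direction in which the jaws open and shut, and the axes are right-handed (so a half turn about z gives the same grasp; the last joint's range is limited). The gripper opens to 85 mm and grips with 20 to 120 N. Pads are 22 mm wide; open, the fingers measure 114 mm over their backs; the gripper's body (76 mm by 85 mm) begins 54 mm behind the grasp point. The pads swing forward as they close: fully open they stand 13 mm farther back than shut.
Start: joints at [57.995, 21.939, 2.515, 91.553, -1.026, 66.532, -2.859], TCP at [0.289, -0.582, 0.231] pointing down, gripper open.
Joint ranges: [-149.38, 149.38], [-23.57, 123.04], [-84.95, 90], [0, 143.3], [-89.99, 269.99], [3.08, 112.72], [-163.45, 163.45]. Speed limits (degrees/s): [159.86, 159.86, 180, 180, 180, 180, 180].

## Interface

Orientations are given as a 3x3 rotation matrix whose columns are the frame's x, y, z axes.
In Python, from station import telemetry, snapshot, camera_params, r, trace, spot_point gives the robot as it stands. The module is installed in compiled form; this text tells all that it offers.
- The arm moves only by the tool play_rows, never from a script. Its arguments are lists of equal length, an entry for each row: "hand": the opening, from -1 (shut) to 1 (fully open); "translation": the shift along the tool's x, y, z in cm, a list of three; "spin": the turn about the tool's z in degrees. A call has exactly 10 rows; each row shifts and turns the commanded pose from where the row before left it, along the tool's axes as they then stand; what a row does not reach is not made up. A row lasts 1/12 s, in which the tool goes at most 41.7 mm and 7.16 degrees, less where a joint would pass 70% of its speed; a pose out of reach is approached as far as the arm can. A call is refused whole if a number of a shift passes 4.17 or a number of a turn 7.16, either way. A call with a gripper value outside its range is refused whole. The fingers move at their own pace and stop on an object; "grip_force" is the grip in N (left out, the last holds). Time passes only in rows, so rows that do not move let the fingers close, or fill a call up. It gives the time, the measured TCP pose, the force and the opening at its end, in the units of the state.
- telemetry.observe(): the state, without advancing time (a new reading comes with each control period).
- snapshot(name): name is "scene" or "top"; returns the picture (400x640x3 uint8, red, green, blue); there is no depth.
- camera_params(name): a dict with "fx", "fy", "cx", "cy" (pixels), "rvec" (rotation vector, rad) and "tvec" (3), from world to camera coordinates, as OpenCV has them. Camera axes: x right, y down, z forward; pixel columns grow to the right and rows downward; lengths in m; the calibration is good to about 2 mm. A picture is of the moment at which its call begins. camera_params takes no time and is no camera call.
- r.sign_off(): hands the job in, once; it reports no verdict.
Trained networks look in the newest picture that a camera, given by its name, has taken for a name from the list of things; names that differ only in an ending like _2 or _b are one class to them, and where a whole thing is asked for, a point or a joint stands for the part that bears it (a point fixed in the world has none). Each returns a list of dicts, best first, with "score" (0 to 1); they miss things now and then, are a little off and sometimes report something else, mostly with a low value. They report only what shows in the picture. A call takes as long as a camera call.
- trace(camera, target): "pixels" (400x640 bool, what is visible of it) and "box" ([left, top, right, bottom] in pixels, round what is visible of it).
- spot_point(camera, target): "location" ([row, column] in pixels: a listed point, or the origin of a listed thing).
The state is a dict: "clock": time; "joint_positions": joint angles; "joint_velocities": joint speeds; "joint_torque": joint torques, N m; "tcp_pos": TCP position; "ee_rot": TCP orientation; "ft_force": force on the tool from outside, world axes, zero at the start; "torque": the same for the moment, N m; "width": finger opening in m.
Only numpy, scipy, OpenCV 4.12 (cv2) and the standard library are available. Lean on these libraries where they do the work, as an engineer would, in place of code of your own. Each camera call takes 0.05 s, during which the arm holds its last target.

## Working session

There is one attempt and no reset: what is moved stays moved. The work goes in short steps, Python scripts to look and compute and a tool call to move; the robot and the scene stay as the last step left them, time stands still between calls to the robot, and variables do not carry over. Pictures are saved under pics/ and viewed, and the job is handed in when it is done.

Besides the shell and the picture viewer there is one more tool, called after "Request:" as a command line: name --pt "numbers of a row" for each row, then --argument value for the rest. play_rows: Moves the arm, as the interface text tells. Its arguments: {"type":"object","properties":{"hand":{"type":"array"},"translation":{"type":"array"},"spin":{"type":"array"},"grip_force":{"type":"number"}},"required":["hand","translation","spin"]}

```bash
mkdir -p pics
cat > h.py <<'E'
import numpy as np, cv2
from station import telemetry, snapshot, camera_params, r, trace, spot_point
def cam(n):
    p=camera_params(n);K=np.array([[p['fx'],0,p['cx']],[0,p['fy'],p['cy']],[0,0,1.]])
    R=cv2.Rodrigues(np.array(p['rvec'],float))[0];return K,R,np.array(p['tvec'],float).ravel()
def proj(n,P):
    K,R,t=cam(n);q=(np.atleast_2d(P)@R.T+t)@K.T;return q[:,:2]/q[:,2:]
def ray(n,row,col,z):
    K,R,t=cam(n);d=R.T@np.linalg.inv(K)@np.array([col,row,1.]);c=-R.T@t
    return c+d*(z-c[2])/d[2]
def save(n,f):
    im=snapshot(n);cv2.imwrite('pics/'+f,im[:,:,::-1]);return im
E
python3 - <<'E'
from h import *
for n in('scene','top'):
    save(n,n+'0.png')
    K,R,t=cam(n);print(n,'campos',(-R.T@t).round(3))
    for th,z in(('cradle',0),('cradle_stop',.006),('tray',.006),('tray_center',.076),('tray_foot',.006)):
        for d in spot_point(n,th)[:2]:
            print(th,round(d['score'],2),np.round(d['location'],1),ray(n,*d['location'],z).round(4))
s=telemetry.observe();print(s)
E
```

```text
scene campos [1.23  0.423 0.836]
cradle 0.89 [206.9 282.3] [ 0.5818 -0.0466  0.    ]
cradle 0.17 [243.9 257.7] [ 0.705  -0.0315  0.    ]
cradle_stop 0.69 [245.1 260.7] [ 0.7082 -0.0205  0.006 ]
cradle_stop 0.19 [187.3 290.2] [ 0.5203 -0.0631  0.006 ]
tray 0.92 [181.7 296.7] [ 0.495  -0.0599  0.006 ]
tray_foot 0.64 [185.9 292.6] [ 0.5131 -0.0607  0.006 ]
top campos [0.513 0.055 0.943]
cradle 0.97 [204.1 356.7] [ 0.5884 -0.0419  0.    ]
cradle_stop 0.93 [151.4 346.3] [ 0.7054 -0.0188  0.006 ]
tray 0.68 [250.8 366.9] [ 0.4861 -0.0629  0.006 ]
tray_center 0.89 [250.4 373.4] [ 0.4889 -0.0673  0.076 ]
tray_foot 0.91 [237.1 366.1] [ 0.5157 -0.0614  0.006 ]
{'clock': 0.6, 'joint_positions': array([57.99423306, 21.93675543,  2.51478633, 91.55291195, -1.02436584,
       66.53056954, -2.8579382 ]), 'joint_velocities': array([-0.02284226, -0.07894042, -0.03249774, -0.07233706, -0.01072931,
       -0.05653297,  0.11647836]), 'joint_torque': array([-1.03027658e-03, -4.33122504e+01,  1.02175690e+00, -2.49737817e+01,
        1.04637304e-02,  2.24909993e-03,  1.66507203e-06]), 'tcp_pos': array([ 0.28906048, -0.58220235,  0.23128948]), 'ee_rot': array([[ 4.44743800e-01, -8.95657832e-01,  2.52529175e-05],
       [-8.95657831e-01, -4.44743801e-01, -3.04587663e-05],
       [ 3.85117111e-05, -9.07162581e-06, -9.99999999e-01]]), 'ft_force': array([-0.92069362, -0.6794902 ,  0.43521727]), 'torque': array([ 0.01487924, -0.02003343,  0.0833361 ]), 'width': 0.08543507363792807}
```

View pics/scene0.png

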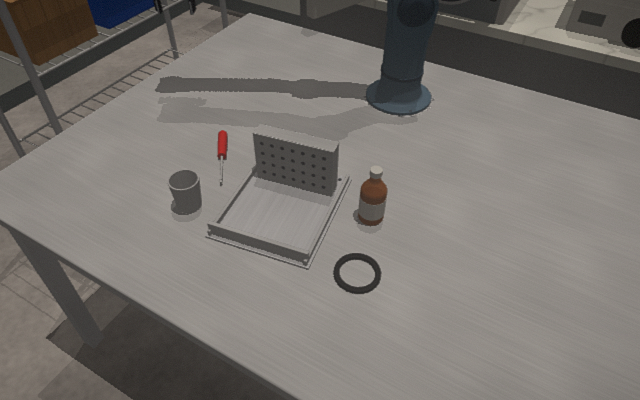

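View pics/top0.png

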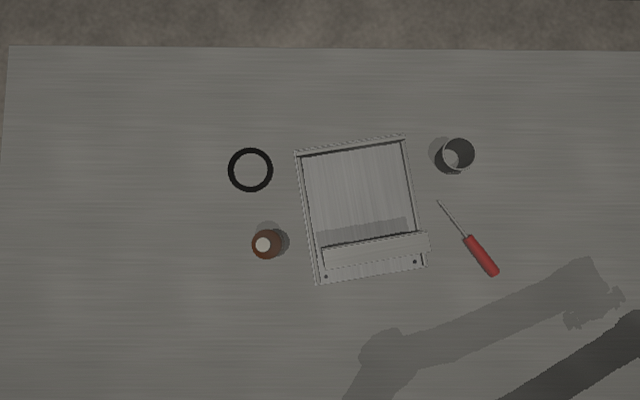

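The top view shows the cradle's plate corners at about (295,152), (404,135), (318,285) and (426,268), with the stop at the upper end. The tray stands across the near end at rows 230–265. The bottle is at (265,244), the cup at (455,155) and the screwdriver at (470,240).

Run:
```python
from h import *
c=[ray('top',r_,c_,.006) for c_,r_ in((295,152),(404,135),(318,285),(426,268))]
for p in c: print(p.round(4))
far=(c[0]+c[1])/2;near=(c[2]+c[3])/2
v=far-near;w=(c[0]+c[2]-c[1]-c[3]);print('yaw',np.degrees(np.arctan2(v[1],v[0])),np.degrees(np.arctan2(-w[0],w[1])),np.linalg.norm(v),((far+near)/2).round(4))
# tray top wall corners z=.146
for c_,r_ in((322,247),(427,231),(323,267),(430,250)): print('traytop',ray('top',r_,c_,.146).round(4))
im=cv2.imread('pics/top0.png')[120:300,280:450];cv2.imwrite('pics/crop0.png',cv2.resize(im,None,fx=3.3,fy=3.3,interpolation=cv2.INTER_CUBIC))
snapshot('top')
for th in('bottle','cup','screwdriver'):
    for d in spot_point('top',th)[:1]:print(th,d['score'],ray('top',*d['location'],0).round(3))
```

```text
[0.7034 0.0953 0.006 ]
[ 0.7435 -0.1482  0.006 ]
[0.4126 0.0433 0.006 ]
[ 0.4493 -0.1912  0.006 ]
yaw 9.227822500914103 9.119006999379277 0.29630586726327995 [ 0.5772 -0.0502  0.006 ]
traytop [0.4968 0.0378 0.146 ]
traytop [ 0.5269 -0.1578  0.146 ]
traytop [0.4602 0.0359 0.146 ]
traytop [ 0.4918 -0.1627  0.146 ]
bottle 0.75 [0.498 0.155 0.   ]
cup 0.89 [ 0.688 -0.239  0.   ]
screwdriver 0.64 [ 0.517 -0.278  0.   ]
```

View pics/crop0.png

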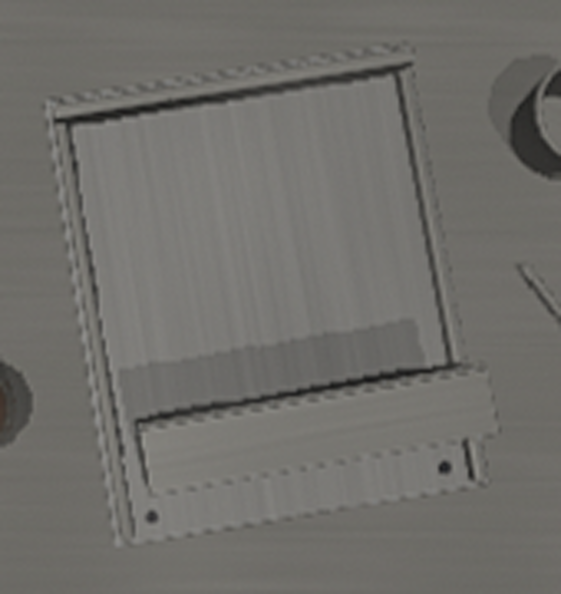

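Request:
play_rows --hand '[1,1,1,1,1,1,1,1,1,1]' --pt "-2.6 -2.4 0" --pt "-2.6 -2.4 0" --pt "-2.6 -2.4 0" --pt "-2.6 -2.4 0" --pt "-2.6 -2.4 0" --pt "-2.6 -2.4 0" --pt "-2.6 -2.4 0" --pt "-2.6 -2.4 0" --pt "-2.6 -2.4 0" --pt "-2.6 -2.4 0" --spin '[0,0,0,0,0,0,0,0,0,0]'

```text
clock: 1.63
tcp_pos: [0.3886, -0.241, 0.2316]
ee_rot: [[0.445, -0.896, 0.001], [-0.896, -0.445, -0.001], [0.001, -0.0, -1.0]]
ft_force: [0.1, -0.2, 0.0]
width: 0.0854
```

Request:
play_rows --hand '[1,1,1,1,1,1,1,1,1,1]' --pt "-2.6 -2.4 0" --pt "-2.6 -2.4 0" --pt "-2.6 -2.4 0" --pt "-2.6 -2.4 0" --pt "-2.6 -2.4 0" --pt "0 0 0" --pt "0 0 0" --pt "0 0 0" --pt "0 0 0" --pt "0 0 0" --spin '[0,0,0,0,0,4.3,4.3,4.3,4.3,0]'

```text
clock: 2.47
tcp_pos: [0.4382, -0.0727, 0.2315]
ee_rot: [[0.159, -0.987, 0.001], [-0.987, -0.159, -0.0], [0.0, -0.0, -1.0]]
ft_force: [-0.6, -0.3, 0.3]
width: 0.0855
```

Request:
play_rows --hand '[1,1,1,1,1,1,1,1,1,1]' --pt "0 0 1.5" --pt "0 0 1.5" --pt "0 0 1.5" --pt "0 0 1.5" --pt "0 0 1.5" --pt "0 0 1.5" --pt "0 0 1.5" --pt "0 0 1.3" --pt "0 0 0" --pt "0 0 0" --spin '[0,0,0,0,0,0,0,0,0,0]'

```text
clock: 3.3
tcp_pos: [0.4375, -0.0728, 0.1129]
ee_rot: [[0.161, -0.987, -0.002], [-0.987, -0.161, 0.0], [-0.001, 0.001, -1.0]]
ft_force: [-0.1, 0.3, 0.6]
width: 0.085
```

Run:
```python
from h import *
a=save('scene','s1.png')[100:280,180:420];b=save('top','t1.png')[110:310,240:480]
cv2.imwrite('pics/c1.png',np.vstack([cv2.resize(a,(400,300)),cv2.resize(b,(360,300))[:, :] if 0 else cv2.resize(b,(400,300))])[:,:,::-1])
```

```text
(no output)
```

View pics/c1.png

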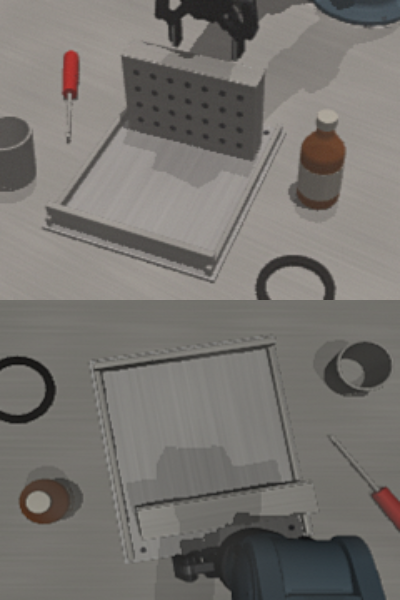

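The fingers (crop row ~40 upper, ~560 lower) are behind the tray, which is still standing and clear. I'll push its upper edge slowly.

Request:
play_rows --hand '[1,1,1,1,1,1,1,1,1,1]' --pt "0 -0.5 0" --pt "0 -0.5 0" --pt "0 -0.5 0" --pt "0 -0.4 0" --pt "0 -0.4 0" --pt "0 -0.4 0" --pt "0 -0.4 0" --pt "0 -0.4 0" --pt "0 -0.3 0" --pt "0 -0.3 0" --spin '[0,0,0,0,0,0,0,0,0,0]'

```text
clock: 4.23
tcp_pos: [0.4789, -0.0662, 0.1132]
ee_rot: [[0.16, -0.987, -0.0], [-0.987, -0.16, 0.0], [-0.0, 0.0, -1.0]]
ft_force: [0.4, -0.2, 0.0]
width: 0.0857
```

Run:
```python
from h import *
a=save('scene','s2.png')[100:280,180:420]
cv2.imwrite('pics/c2.png',cv2.resize(a,(600,450))[:,:,::-1])
```

```text
(no output)
```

View pics/c2.png

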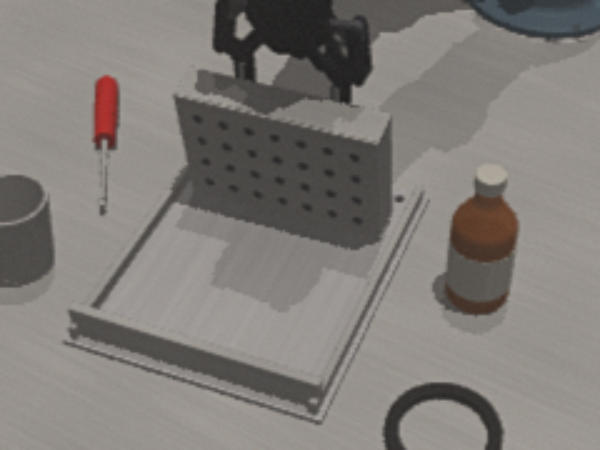

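The tray is starting to lean towards the stop, with its top edge at rows ~75–120. I'll keep pushing.

Request:
play_rows --hand '[1,1,1,1,1,1,1,1,1,1]' --pt "0 -0.2 0" --pt "0 -0.2 0" --pt "0 -0.2 0" --pt "0 -0.2 0" --pt "0 -0.2 0" --pt "0 -0.2 0" --pt "0 -0.2 0" --pt "0 -0.2 0" --pt "0 0 0" --pt "0 0 0" --spin '[0,0,0,0,0,0,0,0,0,0]'

```text
clock: 5.12
tcp_pos: [0.4944, -0.0636, 0.1133]
ee_rot: [[0.16, -0.987, 0.0], [-0.987, -0.16, 0.0], [-0.0, -0.0, -1.0]]
ft_force: [0.9, 0.2, -0.0]
width: 0.0853
```

Run:
```python
from h import *
a=save('scene','s3.png')[100:280,180:420]
cv2.imwrite('pics/c3.png',cv2.resize(a,(600,450))[:,:,::-1])
```

```text
(no output)
```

View pics/c3.png

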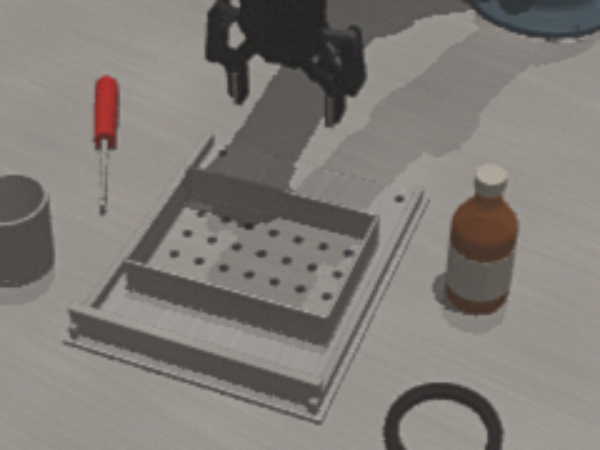

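The tray lies flat, mouth up, between the guides, with a gap left to the stop. I'll back off and measure.

Request:
play_rows --hand '[1,1,1,1,1,1,1,1,1,1]' --pt "0 1.4 0" --pt "0 1.4 0" --pt "0 1.4 0" --pt "0 0 0" --pt "0 0 1.5" --pt "0 0 1.5" --pt "0 0 1.5" --pt "0 0 1.5" --pt "0 0 0" --pt "0 0 0" --spin '[0,0,0,0,0,0,0,0,0,0]'

```text
clock: 6.0
tcp_pos: [0.4527, -0.0701, 0.0528]
ee_rot: [[0.16, -0.987, -0.001], [-0.987, -0.16, 0.001], [-0.001, 0.001, -1.0]]
ft_force: [-0.3, 0.3, 1.0]
width: 0.0854
```

Run:
```python
from h import *
o=[]
for n in('scene','top'):
    im=save(n,n+'4.png')
    for th,z in(('cradle_stop',.006),('tray_center',.026),('tray_foot',.006)):
        for d in spot_point(n,th)[:1]:
            print(n,th,round(d['score'],2),np.round(d['location'],1),ray(n,*d['location'],z).round(4))
im=cv2.imread('pics/top4.png')[120:300,280:450];cv2.imwrite('pics/c4.png',cv2.resize(im,None,fx=3.3,fy=3.3,interpolation=cv2.INTER_CUBIC))
```

```text
scene cradle_stop 0.65 [241.2 259.5] [ 0.7005 -0.0292  0.006 ]
scene tray_center 0.69 [197.6 277.2] [ 0.5826 -0.0591  0.026 ]
scene tray_foot 0.82 [186.  293.2] [ 0.5126 -0.0592  0.006 ]
top cradle_stop 0.7 [149.9 349.7] [ 0.7089 -0.0264  0.006 ]
top tray_center 0.8 [205.9 360.1] [ 0.5825 -0.0465  0.026 ]
top tray_foot 0.6 [234.9 363.8] [ 0.5205 -0.0564  0.006 ]
```

View pics/c4.png

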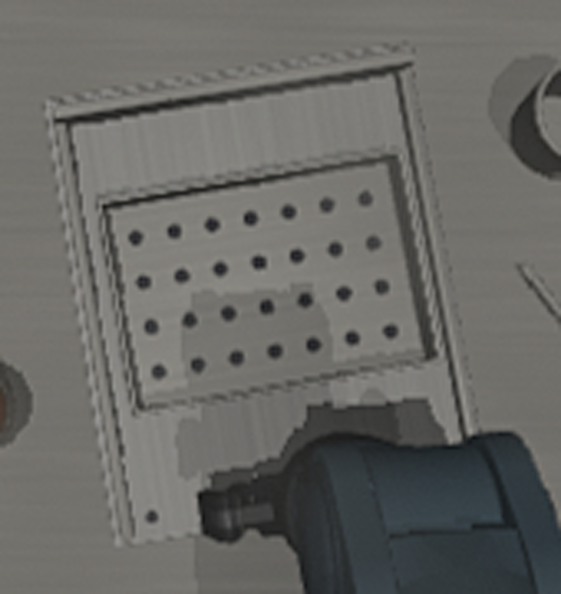

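Tray and cradle are parallel: the tray's far edge runs (103,202)–(388,155) and the stop (72,122)–(405,68). About 54 mm of travel is left. I'll descend behind the near wall and push.

Request:
play_rows --hand '[1,1,1,1,1,1,1,1,1,1]' --pt "0 0 1" --pt "0 0 1" --pt "0 0 1" --pt "0 0 0.7" --pt "0 0 0" --pt "0 0 0" --pt "0 -0.8 0" --pt "0 -0.8 0" --pt "0 -0.8 0" --pt "0 -0.8 0" --spin '[0,0,0,0,0,0,0,0,0,0]'

```text
clock: 7.23
tcp_pos: [0.4865, -0.0651, 0.0169]
ee_rot: [[0.16, -0.987, 0.002], [-0.987, -0.16, -0.0], [0.0, -0.002, -1.0]]
ft_force: [0.2, -0.2, -0.0]
width: 0.0851
```

Request:
play_rows --hand '[1,1,1,1,1,1,1,1,1,1]' --pt "0 -0.4 0" --pt "0 -0.4 0" --pt "0 -0.4 0" --pt "0 -0.4 0" --pt "0 -0.4 0" --pt "0 -0.4 0" --pt "0 -0.4 0" --pt "0 -0.4 0" --pt "0 -0.4 0" --pt "0 -0.4 0" --spin '[0,0,0,0,0,0,0,0,0,0]'

```text
clock: 8.07
tcp_pos: [0.5246, -0.0589, 0.0161]
ee_rot: [[0.16, -0.987, 0.001], [-0.987, -0.16, 0.0], [-0.0, -0.001, -1.0]]
ft_force: [-1.8, -0.4, -0.5]
width: 0.0855
```

Run:
```python
from h import *
im=save('top','top5.png')[120:300,280:450];cv2.imwrite('pics/c5.png',cv2.resize(im,None,fx=3.3,fy=3.3,interpolation=cv2.INTER_CUBIC)[:,:,::-1])
```

```text
(no output)
```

View pics/c5.png

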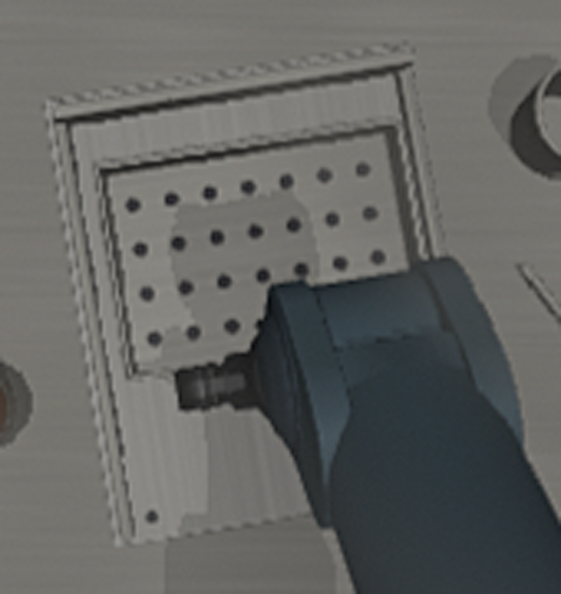

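It slides squarely with little force, and about 30 mm remains.

Request:
play_rows --hand '[1,1,1,1,1,1,1,1,1,1]' --pt "0 -0.3 0" --pt "0 -0.3 0" --pt "0 -0.3 0" --pt "0 -0.3 0" --pt "0 -0.3 0" --pt "0 -0.3 0" --pt "0 -0.3 0" --pt "0 -0.2 0" --pt "0 -0.2 0" --pt "0 -0.1 0" --spin '[0,0,0,0,0,0,0,0,0,0]'

```text
clock: 8.95
tcp_pos: [0.55, -0.0546, 0.0163]
ee_rot: [[0.16, -0.987, 0.0], [-0.987, -0.16, 0.0], [-0.0, -0.0, -1.0]]
ft_force: [-2.6, -0.4, 0.7]
width: 0.0851
```

Request:
play_rows --hand '[1,1,1,1,1,1,1,1,1,1]' --pt "0 -0.1 0" --pt "0 -0.1 0" --pt "0 -0.1 0" --pt "0 -0.1 0" --pt "0 0 0" --pt "0 0 0" --pt "0 0 0" --pt "0 0 0" --pt "0 0 0" --pt "0 0 0" --spin '[0,0,0,0,0,0,0,0,0,0]'

```text
clock: 9.78
tcp_pos: [0.5544, -0.0539, 0.0166]
ee_rot: [[0.16, -0.987, 0.002], [-0.987, -0.16, 0.0], [0.0, -0.002, -1.0]]
ft_force: [1.0, 0.3, 0.2]
width: 0.0854
```

Request:
play_rows --hand '[1,1,1,1,1,1,1,1,1,1]' --pt "0 -0.1 0" --pt "0 0 0" --pt "0 -0.1 0" --pt "0 0 0" --pt "0 -0.1 0" --pt "0 0 0" --pt "0 0 0" --pt "0 0 0" --pt "0 0 0" --pt "0 0 0" --spin '[0,0,0,0,0,0,0,0,0,0]'

```text
clock: 10.62
tcp_pos: [0.557, -0.0535, 0.0163]
ee_rot: [[0.16, -0.987, 0.001], [-0.987, -0.16, 0.0], [-0.0, -0.001, -1.0]]
ft_force: [-1.2, 0.5, -1.0]
width: 0.0853
```

Run:
```python
from h import *
im=save('top','top6.png')[120:220,290:430];a=save('scene','s6.png')[170:270,190:350]
cv2.imwrite('pics/c6.png',np.hstack([cv2.resize(im,(400,286),interpolation=cv2.INTER_CUBIC),cv2.resize(a,(400,286),interpolation=cv2.INTER_CUBIC)])[:,:,::-1])
```

```text
(no output)
```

View pics/c6.png

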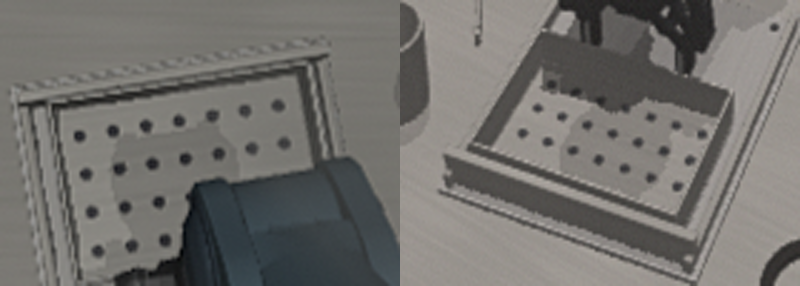

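The tray is nearly at the stop (left crop, rows ~65–100), with a small gap possibly left. I'll continue in fine steps until the force rises.

Request:
play_rows --hand '[1,1,1,1,1,1,1,1,1,1]' --pt "0 -0.1 0" --pt "0 0 0" --pt "0 -0.1 0" --pt "0 0 0" --pt "0 -0.1 0" --pt "0 0 0" --pt "0 0 0" --pt "0 0 0" --pt "0 0 0" --pt "0 0 0" --spin '[0,0,0,0,0,0,0,0,0,0]'

```text
clock: 11.55
tcp_pos: [0.5591, -0.0532, 0.0162]
ee_rot: [[0.16, -0.987, -0.001], [-0.987, -0.16, -0.0], [0.0, 0.001, -1.0]]
ft_force: [-5.0, -0.5, 3.5]
width: 0.0853
```

Request:
play_rows --hand '[1,1,1,1,1,1,1,1,1,1]' --pt "0 -0.1 0" --pt "0 0 0" --pt "0 0 0" --pt "0 0 0" --pt "0 0 0" --pt "0 0 0" --pt "0 0 0" --pt "0 0 0" --pt "0 0 0" --pt "0 0 0" --spin '[0,0,0,0,0,0,0,0,0,0]'

```text
clock: 12.38
tcp_pos: [0.5591, -0.0532, 0.0161]
ee_rot: [[0.16, -0.987, -0.003], [-0.987, -0.16, -0.001], [0.0, 0.003, -1.0]]
ft_force: [-5.2, -1.3, 5.5]
width: 0.0854
```

The force is rising and the position has stalled, so the tray is against the stop. I'll press slightly more to square it.

Request:
play_rows --hand '[1,1,1,1,1,1,1,1,1,1]' --pt "0 -0.1 0" --pt "0 0 0" --pt "0 -0.1 0" --pt "0 0 0" --pt "0 0 0" --pt "0 0 0" --pt "0 0 0" --pt "0 0 0" --pt "0 0 0" --pt "0 0 0" --spin '[0,0,0,0,0,0,0,0,0,0]'

```text
clock: 13.22
tcp_pos: [0.559, -0.0532, 0.0158]
ee_rot: [[0.16, -0.987, -0.007], [-0.987, -0.16, -0.001], [-0.0, 0.007, -1.0]]
ft_force: [-10.1, -1.1, 8.1]
width: 0.0853
```

Firm contact. I'll retreat straight back, then up.

Request:
play_rows --hand '[1,1,1,1,1,1,1,1,1,1]' --pt "0 0.5 0" --pt "0 1 0" --pt "0 1.5 0" --pt "0 1.5 0" --pt "0 1.5 0" --pt "0 1.5 0" --pt "0 1.5 0" --pt "0 1.5 0" --pt "0 0 0" --pt "0 0 0" --spin '[0,0,0,0,0,0,0,0,0,0]'

```text
clock: 14.05
tcp_pos: [0.4595, -0.0695, 0.0166]
ee_rot: [[0.159, -0.987, 0.003], [-0.987, -0.159, 0.0], [0.0, -0.003, -1.0]]
ft_force: [0.1, 0.2, 0.6]
width: 0.0851
```

Request:
play_rows --hand '[1,1,1,1,1,1,1,1,1,1]' --pt "0 0 -2" --pt "0 0 -2" --pt "0 0 -2" --pt "0 0 -2" --pt "0 0 -2" --pt "0 0 -2" --pt "0 0 -2" --pt "0 0 0" --pt "0 0 0" --pt "0 0 0" --spin '[0,0,0,0,0,0,0,0,0,0]'

```text
clock: 14.88
tcp_pos: [0.4596, -0.0692, 0.1562]
ee_rot: [[0.16, -0.987, 0.001], [-0.987, -0.16, 0.0], [0.0, -0.001, -1.0]]
ft_force: [-0.5, 0.5, -0.4]
width: 0.085
```

Run:
```python
from h import *
o=[]
for n,z0 in(('top',(110,300,250,490)),('scene',(120,290,150,390))):
    im=save(n,n+'7.png')
    o.append(cv2.resize(im[z0[0]:z0[1],z0[2]:z0[3]],(400,316),interpolation=cv2.INTER_CUBIC))
    for th,z in(('cradle_stop',.006),('tray_center',.026),('tray_foot',.006),('bottle',0),('cup',0),('screwdriver',0),('gasket',0)):
        for d in spot_point(n,th)[:1]:
            print(n,th,round(d['score'],2),ray(n,*d['location'],z).round(4))
cv2.imwrite('pics/c7.png',np.hstack(o)[:,:,::-1])
im=cv2.imread('pics/top7.png')[125:235,290:430];cv2.imwrite('pics/c7b.png',cv2.resize(im,None,fx=5,fy=5,interpolation=cv2.INTER_CUBIC))
```

```text
top cradle_stop 0.82 [ 0.7111 -0.0244  0.006 ]
top tray_center 0.75 [ 0.6393 -0.0423  0.026 ]
top tray_foot 0.94 [ 0.5772 -0.0526  0.006 ]
top bottle 0.91 [0.5019 0.1502 0.    ]
top cup 0.62 [ 0.6813 -0.2397  0.    ]
top screwdriver 0.93 [ 0.5155 -0.2774  0.    ]
top gasket 0.96 [0.6579 0.1926 0.    ]
scene cradle_stop 0.68 [ 0.7105 -0.0227  0.006 ]
scene tray_center 0.88 [ 0.636  -0.0541  0.026 ]
scene tray_foot 0.79 [ 0.5708 -0.0429  0.006 ]
scene bottle 0.81 [0.5009 0.1504 0.    ]
scene cup 0.9 [ 0.6911 -0.2435  0.    ]
scene screwdriver 0.62 [ 0.5214 -0.2744 -0.    ]
scene gasket 0.78 [0.6572 0.2039 0.    ]
```

View pics/c7.png

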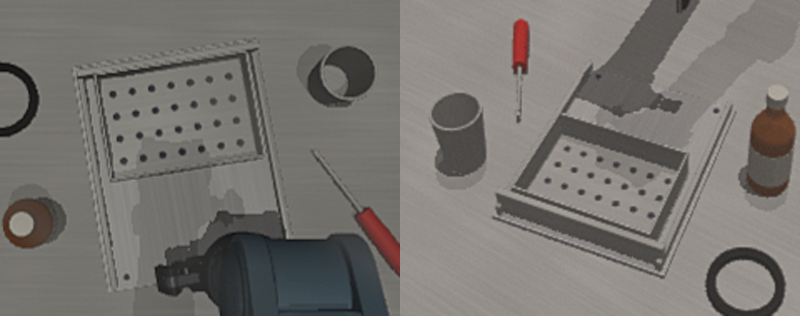

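View pics/c7b.png

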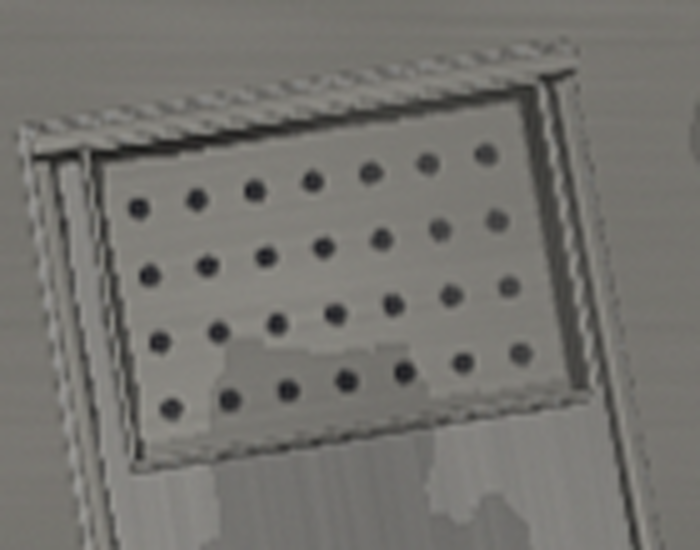

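The tray lies flat and square: the hole rows and the stop edge both have slope ≈ −0.155. Its far wall meets the stop with no visible gap, and the bystanders have not moved. The gripper is clear, so I'm handing in.

```bash
python3 -c "
from station import r
print(r.sign_off())"
```

```text
the job is handed in; nothing more can be done
None
```

The tray now lies flat, mouth up, between the guides and up against the end stop. I tipped it over by pushing its upper edge with the open fingers, and it fell flat on its own. I then slid it along by pushing its near wall. The gripper never gripped or lifted it, and the job was handed in at about 15 s.

**Contact with the stop:** the fingers stalled while the push force rose to about 13 N; sliding the tray had taken only about 2–3 N.

**Last picture:** the tray's rows of holes run parallel to the stop, there is no visible gap, and the gripper is well clear. The bottle, cup, screwdriver and gasket look undisturbed.

**Disagreement:** in the last check the network points for the tray and the cup differed by about 1 cm between the two cameras. I therefore relied on the stall, the force and the visible edges instead.

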